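# Scrape the ceramic chips off the microscope work plate

## Task

Two blue chips of broken ceramic lie on the white work plate. Pick up the scraper block (the one with the long orange sole) and, lowering it onto the plate, push both chips with it into the catch tray at the plate's end, without touching the chips with the gripper or arm. Then stand the scraper back upright on its sole on the bench and let go.

Things in the scene. Friction and masses are not known exactly. Their poses are not given: they have to be found in the camera images.
- scraper_mid (a point): Scraper block on the bench, loose, about 0.2 kg. Orange sole 130 (its y) x 30 (x) x 16 mm high; on it, centred, a teal upright grip 24 mm thick (x), 60 mm wide (y), from 16 to 80 mm height: grasp from above across the 24 mm. This point is its centre, 40 mm above the sole's underside. z up; both long faces alike. A press weight with the same grip but a round grey foot is a bystander.
- stage_top (a point): Fixed stage: centre of the white plate's flat top, 45 mm above the bench. z up, x points level towards the catch tray. Plate: +-80 mm along x, +-85 mm along y, no rims. The tray joins the plate's +x edge: inside it runs from 80 to 175 mm along x, +-90 mm along y; dark floor 39 mm below the plate's top, aluminium walls 5 mm thick ending 7 mm below it.
- chip_a: Dark blue ceramic chip, 10 g, about 22 x 18 mm and 10 mm thick, lying loose on the white plate, on its -y half. Origin at the centre of its underside.
- chip_b: The other chip, same size and colour, on the plate's +y half. Origin at the centre of its underside. The two centres lie at most 84 mm apart across the plate (stage y), and both between -10 and 50 mm along stage x.

How it is judged:
By the outcome, as a careful person would: the job done as asked, in the order asked, and still so for the second after the job is handed in, with the robot touching nothing.
It also fails if it takes over 48 s, if anything falls off the work surface, if the arm or the gripper's body presses on something with over 40 N, if the wrist force passes 120 N, or if a joint passes its speed limit or range.

## Robot

A 6-joint arm with a two-finger parallel gripper is mounted at the origin on the work surface. World frame = base frame: x ahead of the robot, y to its left, z up, the work surface at z = 0. Lengths are in m, angles in rad, forces in N, time in s.
With the tool pointing down it reaches from about 0.275 to 0.725 m from the base axis. Payload 15.9 kg.
Tool frame: the origin (TCP) lies at the very end of the fingers, on their centre line; the grasp point (between the pads) lies 19 mm behind it; x points along the fingers, y is the direction in which the jaws open and shut, and the axes are right-handed (so a half turn about x gives the same grasp; the last joint's range is limited). The gripper opens to 85 mm and grips with 20 to 120 N. Pads are 22 mm wide; open, the fingers measure 114 mm over their backs; the gripper's body (76 mm by 85 mm) begins 54 mm behind the grasp point. The pads swing forward as they close: fully open they stand 13 mm farther back than shut.
Start: joints at [1.346, 0.213, -0.034, 1.323, 0, 1.571], TCP at [0.111, 0.487, 0.231] pointing down, gripper open.
Joint ranges: [-2.98, 2.98], [-0.74, 1.72], [-1.14, 1.35], [-2.1, 2.04], [-1.57, 1.44], [-3.14, 3.14]. Speed limits (rad/s): [1.89, 1.89, 2.39, 2.57, 3.14, 3.14].

## Interface

Orientations are given as a rotation vector (axis times angle).
In Python, from plant import bot gives the robot as it stands. The module is installed in compiled form; this text tells all that it offers.
- The arm moves only by the shell command python3 -m inch 'ROWS'. ROWS is JSON, a list of rows, each an object of numbers: "dx", "dy", "dz": the shift along the tool's x, y, z in mm; "rx", "ry", "rz": the turn, a rotation vector about the tool's x, y, z in degrees; "grip": the closure, from -1 (fully open) to 1 (shut). In form: [{"dx": .., "dy": .., "dz": .., "rx": .., "ry": .., "rz": .., "grip": ..}, ...]. A call has 1 to 10 rows; each row shifts and turns the commanded pose from where the row before left it, along the tool's axes as they then stand; what a row does not reach is not made up. A row lasts 1/10 s, in which the tool goes at most 50 mm and 8.59 degrees, less where a joint would pass 70% of its speed; a pose out of reach is approached as far as the arm can. A call with a gripper value outside its range is refused whole. The fingers move at their own pace and stop on an object; the grip force is fixed at half the most. Time passes only in rows, so rows that do not move let the fingers close. It gives the time, the measured TCP pose, the force and the opening at its end, in the units of the state.
- bot.sense(): the state, without advancing time (a new reading comes with each control period).
- bot.capture(name): name is "side" or "top" or "wrist"; returns a dict with "image" (400x640x3 uint8, red, green, blue), "intrinsics" (3x3 intrinsics, pixels), "pose" (4x4, takes a point from camera to world coordinates). Camera axes: x right, y up, looking along -z (the intrinsics and any distortion apply to the point x, -y, -z); pixel columns grow to the right and rows downward; lengths in m; the calibration is good to about 2 mm. The wrist camera is an equidistant fisheye: a pixel r from the principal point sees the ray r / f radians off the axis. A picture is of the moment at which its call begins. There is no depth.
- bot.close_job(): hands the job in, once; it reports no verdict.
Trained networks look in the newest picture that a camera, given by its name, has taken for a name from the list of things; names that differ only in an ending like _2 or _b are one class to them, and where a whole thing is asked for, a point or a joint stands for the part that bears it (a point fixed in the world has none). Each returns a list of dicts, best first, with "conf" (0 to 1); they miss things now and then, are a little off and sometimes report something else, mostly with a low value. They report only what shows in the picture. A call takes as long as a camera call.
- bot.search_frame(camera, target): "box" ([centre column, centre row, width, height] in pixels, round what is visible of it).
- bot.cut_out(camera, target): "region" (400x640 bool, what is visible of it) and "box" ([centre column, centre row, width, height] in pixels, round what is visible of it).
- bot.mark_of(camera, target): "at" ([column, row] in pixels: a listed point, or the origin of a listed thing).
The state is a dict: "t": time; "q": joint angles; "joint_velocities": joint speeds; "joint_efforts": joint torques, N m; "tool_pos": TCP position; "tcp_rot": TCP orientation; "force": force on the tool from outside, world axes, zero at the start; "moment": the same for the moment, N m; "width": finger opening in m.
Only numpy, scipy, OpenCV 4.12 (cv2) and the standard library are available. Lean on these libraries where they do the work, as an engineer would, in place of code of your own. Each camera call takes 0.05 s, during which the arm holds its last target.

## Working session

There is one attempt and no reset: what is moved stays moved. The work goes in short steps, Python scripts to look and compute and a shell command to move; the robot and the scene stay as the last step left them, time stands still between calls to the robot, and variables do not carry over. Pictures are saved under pics/ and viewed, and the job is handed in when it is done.

```bash
mkdir -p pics; cat > h.py <<'E'
import numpy as np, cv2
from plant import bot
from scipy.spatial.transform import Rotation as R
def cap(n,f):
    c=bot.capture(n); cv2.imwrite('pics/'+f,c['image'][:,:,::-1]); return c
def ray(c,n,px):
    K=c['intrinsics'];P=c['pose']
    u=(px[0]-K[0][2])/K[0][0]; v=(px[1]-K[1][2])/K[1][1]
    if n=='wrist':
        r=np.hypot(u,v); s=np.sin(r)/max(r,1e-9); d=np.array([u*s,-v*s,-np.cos(r)])
    else: d=np.array([u,-v,-1.])
    P=np.array(P); return P[:3,3],P[:3,:3]@d
def atz(c,n,px,z):
    o,d=ray(c,n,px); return o+d*(z-o[2])/d[2]
def proj(c,p):
    P=np.array(c['pose']);K=c['intrinsics'];x=P[:3,:3].T@(np.array(p)-P[:3,3])
    return [K[0][0]*x[0]/-x[2]+K[0][2],K[1][1]*-x[1]/-x[2]+K[1][2]]
E
python3 - <<'E'
from h import *
s=bot.sense();print(s['t'],s['tool_pos'],s['tcp_rot'],s['width'])
for n in ['top','side']:
    c=cap(n,n+'0.png')
    print(n,np.round(c['pose'],3).tolist())
    for t in ['scraper_mid','stage_top','chip_a','chip_b']:
        try:
            for m in bot.mark_of(n,t): print(t,m)
        except Exception as e: print(t,e)
E
```

```text
0.0 [0.11136922 0.48707674 0.23080933] [ 0.17554875  1.5637037  -0.17736021] 0.0853148034940176
top [[0.008, 0.984, -0.176, 0.408], [-1.0, 0.005, -0.021, -0.034], [-0.02, 0.176, 0.984, 0.778], [0.0, 0.0, 0.0, 1.0]]
scraper_mid {'at': [466.1, 226.4], 'conf': 0.81}
stage_top {'at': [298.2, 179.4], 'conf': 0.8}
chip_a {'at': [317.1, 170.6], 'conf': 0.47}
chip_a {'at': [308.8, 189.6], 'conf': 0.41}
chip_b {'at': [317.1, 170.6], 'conf': 0.47}
chip_b {'at': [308.8, 189.6], 'conf': 0.41}
side [[0.786, 0.485, -0.382, 0.249], [-0.617, 0.6, -0.508, -0.428], [-0.017, 0.635, 0.772, 0.684], [0.0, 0.0, 0.0, 1.0]]
scraper_mid {'at': [387.6, 316.7], 'conf': 0.61}
stage_top {'at': [311.2, 183.6], 'conf': 0.78}
chip_a {'at': [310.2, 198.9], 'conf': 0.58}
chip_a {'at': [330.7, 192.2], 'conf': 0.42}
chip_b {'at': [310.2, 198.9], 'conf': 0.58}
chip_b {'at': [330.7, 192.2], 'conf': 0.42}
```

View pics/top0.png

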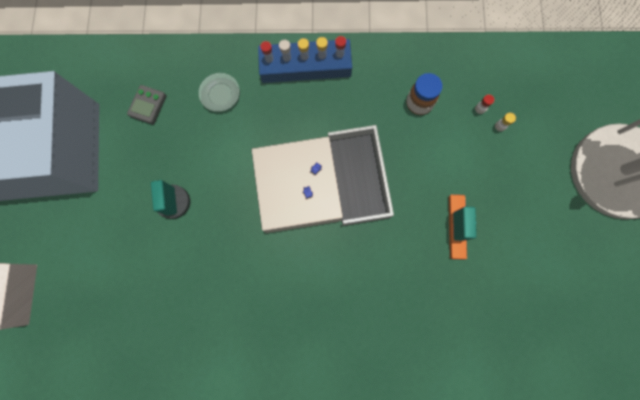

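View pics/side0.png

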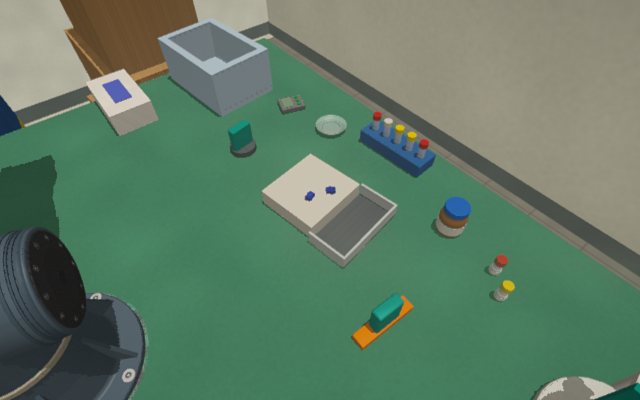

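The top and side views agree. The scraper is at about top (463,226), the plate at (298,182) with its tray to the right, the chips at (316,169) and (308,192), and the bystander weight at (172,200). Next I'll work out positions.

```bash
python3 - <<'E'
from h import *
c=cap('top','t1.png');n='top'
s=cap('side','s1.png')
def tri(a,b):
    o1,d1=ray(c,'top',a);o2,d2=ray(s,'side',b)
    A=np.stack([d1,-d2],1);t=np.linalg.lstsq(A,o2-o1,rcond=None)[0]
    p,q=o1+d1*t[0],o2+d2*t[1]; return (p+q)/2,np.linalg.norm(p-q)
print('scr',tri([466.1,226.4],[387.6,316.7]))
print('stage',tri([298.2,179.4],[311.2,183.6]))
# scraper cut out + orange
hsv=cv2.cvtColor(c['image'],cv2.COLOR_RGB2HSV);hs=cv2.cvtColor(s['image'],cv2.COLOR_RGB2HSV)
def comp(m,f):
    k,l,st,ce=cv2.connectedComponentsWithStats(m)
    return [(i,st[i].tolist(),ce[i].round(1).tolist()) for i in range(1,k) if st[i][4]>f],l
for nm,cc,h in(('top',c,hsv),('side',s,hs)):
    m=cv2.inRange(h,(5,150,120),(16,255,255)); r,l=comp(m,100);print(nm,'orange',r)
    for i,_,_ in r:
        y,x=np.where(l==i); P=np.array([atz(cc,nm,(a,b),.016)[:2] for a,b in zip(x,y)]).astype(np.float32)
        print('  rect',cv2.minAreaRect(P))
    m=cv2.inRange(h,(110,120,60),(130,255,255)); r,l=comp(m,10)
    for i,st,ce in r:
        print(nm,'blue',st,ce, atz(cc,nm,ce,.052).round(4))
    m=cv2.inRange(h,(5,5,180),(30,80,255)); r,l=comp(m,2000)
    for i,st,ce in r:
        y,x=np.where(l==i); P=np.array([atz(cc,nm,(a,b),.045)[:2] for a,b in zip(x,y)]).astype(np.float32)
        print(nm,'white',st,cv2.minAreaRect(P))
t=c['image'];
cv2.imwrite('pics/tz.png',cv2.resize(t[110:270,230:490],None,fx=3,fy=3,interpolation=cv2.INTER_CUBIC)[:,:,::-1])
cv2.imwrite('pics/sz.png',cv2.resize(s['image'][140:360,240:440],None,fx=2.7,fy=2.7,interpolation=cv2.INTER_CUBIC)[:,:,::-1])
E
```

```text
scr (array([ 0.49973022, -0.30097878,  0.04388796]), np.float64(0.006369497145918949))
stage (array([0.58578887, 0.02779008, 0.05978694]), np.float64(0.0002736378591586066))
top orange [(3, [450, 195, 15, 20, 223], [456.1, 202.6]), (4, [451, 241, 15, 18, 258], [458.1, 249.6])]
  rect ((0.5449414253234863, -0.29364436864852905), (0.0283961221575737, 0.040429893881082535), 87.07660675048828)
  rect ((0.45395272970199585, -0.29069018363952637), (0.027814291417598724, 0.03520858660340309), 87.05029296875)
top blue [415, 75, 26, 18, 220] [427.4, 82.6] [ 0.7939 -0.2346  0.052 ]
top blue [429, 88, 10, 12, 28] [434.4, 94.0] [ 0.7686 -0.2478  0.052 ]
top blue [313, 165, 7, 7, 35] [315.9, 167.9] [ 0.6112 -0.0063  0.052 ]
top blue [305, 189, 6, 7, 31] [307.3, 192.0] [0.5621 0.0101 0.052 ]
top white [0, 0, 601, 33, 15765] ((0.9496395587921143, 0.045438945293426514), (0.07197602093219757, 1.3071973323822021), 0.669113278388977)
top white [253, 138, 89, 92, 6203] ((0.5833772420883179, 0.033438704907894135), (0.16739624738693237, 0.15798760950565338), 9.37606143951416)
side orange [(4, [353, 296, 60, 54, 310], [383.9, 324.7])]
  rect ((0.5018364787101746, -0.2968232035636902), (0.03193634748458862, 0.13070142269134521), 88.36138916015625)
side blue [103, 80, 28, 22, 332] [116.5, 90.6] [0.3641 0.709  0.052 ]
side blue [326, 187, 9, 6, 42] [330.3, 189.3] [ 0.6135 -0.0083  0.052 ]
side blue [306, 192, 8, 8, 41] [309.6, 195.3] [0.5652 0.0073 0.052 ]
side white [262, 154, 97, 74, 3439] ((0.5855364203453064, 0.030280038714408875), (0.1677292436361313, 0.15761901438236237), 9.523771286010742)
```

View pics/tz.png

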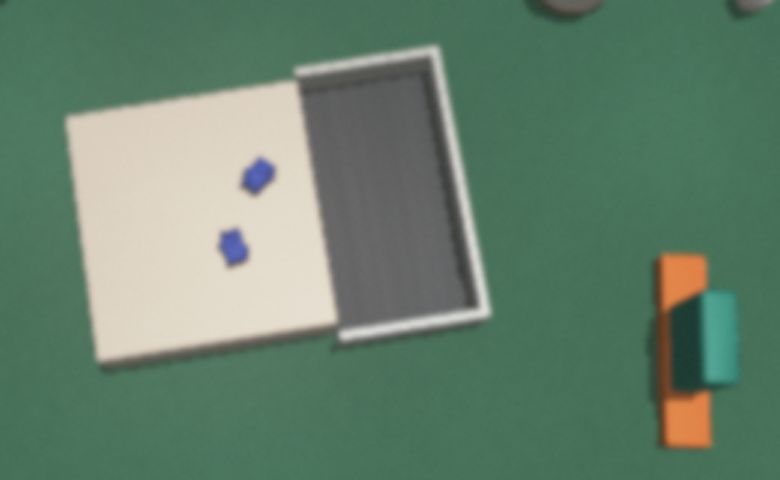

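View pics/sz.png

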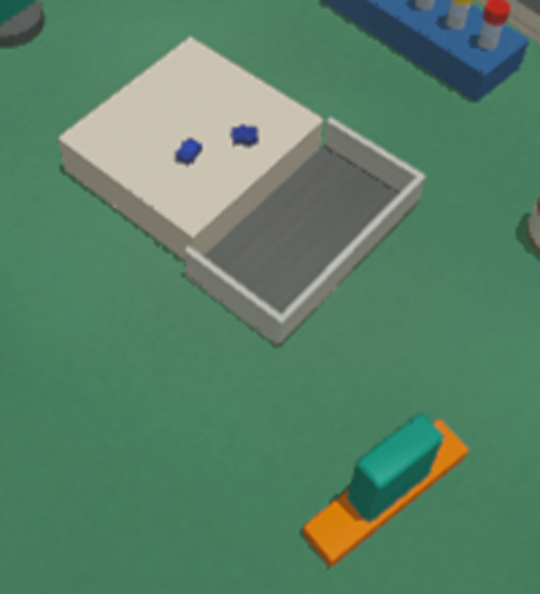

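```bash
cat >> h.py <<'E'
def plan(p,yawjaw=None):
    """shift to world p & jaw(yaw deg) from now in tool axes"""
    s=bot.sense(); M=R.from_rotvec(s['tcp_rot']).as_matrix(); tp=np.array(s['tool_pos'])
    d=M.T@(np.array(p)-tp)*1000
    print('t',round(s['t'],2),'tcp',tp.round(4),'w',round(s['width'],4),'F',np.round(s['force'],1))
    print('tool x',M[:,0].round(3),'y',M[:,1].round(3),'z',M[:,2].round(3))
    print('shift tool mm',d.round(1))
    if yawjaw is not None:
        for k in(0,180):
            a=np.radians(yawjaw+k); y=np.array([np.cos(a),np.sin(a),0]);x=np.array([0,0,-1.])
            T=np.stack([x,y,np.cross(x,y)],1)
            print('rot deg',np.degrees(R.from_matrix(M.T@T).as_rotvec()).round(2))
E
python3 - <<'E'
from h import *
print(bot.sense()['q']);plan([.501,-.294,.231],88.3)
E
```

```text
[ 1.34599045e+00  2.12889848e-01 -3.44160468e-02  1.32346254e+00
 -1.55781666e-05  1.57082798e+00]
t 0.6 tcp [0.1115 0.4874 0.2313] w 0.0857 F [-0.   0.2 -0.8]
tool x [ 0.  0. -1.] y [0.223 0.975 0.   ] z [ 0.975 -0.223  0.   ]
shift tool mm [ 3.000e-01 -6.749e+02  5.539e+02]
rot deg [-11.18   0.    -0.  ]
rot deg [168.82  -0.    -0.  ]
```

```bash
python3 -m inch '[{"dy":-27,"dz":38,"grip":-1},{"dy":-27,"dz":38,"grip":-1},{"dy":-27,"dz":38,"grip":-1},{"dy":-30,"dz":35,"grip":-1},{"dy":-30,"dz":35,"grip":-1},{"dy":-30,"dz":35,"grip":-1},{"dy":-35,"dz":30,"grip":-1},{"dy":-35,"dz":30,"grip":-1},{"dy":-35,"dz":30,"grip":-1},{"dy":-35,"dz":30,"grip":-1}]'; python3 -c "
from h import *
print(bot.sense()['q']);plan([.501,-.294,.2],88.3)"
```

```text
[ 1.34599045e+00  2.12889848e-01 -3.44160468e-02  1.32346254e+00
 -1.55781666e-05  1.57082798e+00]
t 0.6 tcp [0.1115 0.4874 0.2313] w 0.0857 F [-0.   0.2 -0.8]
tool x [ 0.  0. -1.] y [0.223 0.975 0.   ] z [ 0.975 -0.223  0.   ]
shift tool mm [  31.3 -674.9  553.9]
rot deg [-11.18   0.    -0.  ]
rot deg [168.82  -0.    -0.  ]invalid input at $[0]: expected keys dx, dy, dz, rx, ry, rz, grip
```

```bash
python3 -m inch '[{"dx":0,"dy":-27,"dz":38,"rx":0,"ry":0,"rz":0,"grip":-1},{"dx":0,"dy":-27,"dz":38,"rx":0,"ry":0,"rz":0,"grip":-1},{"dx":0,"dy":-27,"dz":38,"rx":0,"ry":0,"rz":0,"grip":-1},{"dx":0,"dy":-30,"dz":35,"rx":0,"ry":0,"rz":0,"grip":-1},{"dx":0,"dy":-30,"dz":35,"rx":0,"ry":0,"rz":0,"grip":-1},{"dx":0,"dy":-30,"dz":35,"rx":0,"ry":0,"rz":0,"grip":-1},{"dx":0,"dy":-35,"dz":30,"rx":0,"ry":0,"rz":0,"grip":-1},{"dx":0,"dy":-35,"dz":30,"rx":0,"ry":0,"rz":0,"grip":-1},{"dx":0,"dy":-35,"dz":30,"rx":0,"ry":0,"rz":0,"grip":-1},{"dx":0,"dy":-35,"dz":30,"rx":0,"ry":0,"rz":0,"grip":-1}]'; python3 -c "
from h import *
print(bot.sense()['q']);plan([.501,-.294,.2],88.3)"
```

```text
t: 1.6
tool_pos: [0.3731, 0.1069, 0.2316]
tcp_rot: [0.177, 1.563, -0.176]
force: [1.2, 1.0, -0.2]
width: 0.0852
[ 2.78890759e-01 -1.75964169e-02 -2.91706442e-01  1.29589092e+00
  5.37021091e-05  5.03592883e-01]
t 1.6 tcp [0.3731 0.1069 0.2316] w 0.0852 F [ 1.2  1.  -0.2]
tool x [ 0.001  0.    -1.   ] y [0.223 0.975 0.   ] z [ 0.975 -0.223  0.001]
shift tool mm [  31.6 -362.3  214. ]
rot deg [-11.17   0.04  -0.02]
rot deg [ 1.6883e+02 -3.0000e-02 -6.0000e-02]
```

Next I'll move above the scraper, staying high, with the rotation spread over the last two rows, and then look with the wrist camera.

```bash
python3 -m inch '[{"dx":0,"dy":-40,"dz":24,"rx":0,"ry":0,"rz":0,"grip":-1},{"dx":0,"dy":-40,"dz":24,"rx":0,"ry":0,"rz":0,"grip":-1},{"dx":0,"dy":-40,"dz":24,"rx":0,"ry":0,"rz":0,"grip":-1},{"dx":0,"dy":-40,"dz":24,"rx":0,"ry":0,"rz":0,"grip":-1},{"dx":0,"dy":-40,"dz":24,"rx":0,"ry":0,"rz":0,"grip":-1},{"dx":0,"dy":-40,"dz":24,"rx":0,"ry":0,"rz":0,"grip":-1},{"dx":0,"dy":-40,"dz":24,"rx":0,"ry":0,"rz":0,"grip":-1},{"dx":0,"dy":-40,"dz":24,"rx":0,"ry":0,"rz":0,"grip":-1},{"dx":0,"dy":-42,"dz":22,"rx":-5.6,"ry":0,"rz":0,"grip":-1},{"dx":0,"dy":0,"dz":0,"rx":-5.6,"ry":0,"rz":0,"grip":-1}]'; python3 - <<'E'
from h import *
c=cap('wrist','w1.png');print(bot.sense()['q'])
for m in bot.mark_of('wrist','scraper_mid'): print(m,atz(c,'wrist',m['at'],.04))
for m in bot.cut_out('wrist','scraper_mid'): print(m['box'],m['conf'])
h=cv2.cvtColor(c['image'],cv2.COLOR_RGB2HSV)
for nm,lo,hi,z in(('or',(5,150,120),(18,255,255),.016),('teal',(75,90,60),(95,255,255),.08)):
    m=cv2.inRange(h,lo,hi);k,l,st,ce=cv2.connectedComponentsWithStats(m)
    for i in range(1,k):
        if st[i][4]>150:
            y,x=np.where(l==i);P=np.array([atz(c,'wrist',(a,b),z)[:2] for a,b in zip(x,y)]).astype(np.float32)
            print(nm,st[i],cv2.minAreaRect(P))
plan([.501,-.294,.1],88.3)
E
```

```text
t: 2.6
tool_pos: [0.5008, -0.2965, 0.2298]
tcp_rot: [0.023, 1.572, -0.023]
force: [-0.4, 1.5, -0.3]
width: 0.0854
[-5.31526659e-01  3.85409219e-01  1.97203640e-01  1.38386377e+00
 -1.64252528e-04 -5.09355740e-01]
[323.4, 168.8, 27.0, 105.3] 0.63
or [312 114  25  39 745] ((0.45973315834999084, -0.2926316559314728), (0.027820002287626266, 0.04400624707341194), 88.7176513671875)
or [313 210  24  10 190] ((0.5594329237937927, -0.29479271173477173), (0.02833395078778267, 0.011904419399797916), 88.28002166748047)
teal [ 314  146   24   65 1446] ((0.49727681279182434, -0.29214373230934143), (0.022717507556080818, 0.06461518257856369), 87.8215103149414)
teal [632 182   8  35 194] ((0.5383270978927612, 0.19534629583358765), (0.06536456942558289, 0.022672193124890327), 25.674692153930664)
t 2.75 tcp [ 0.5004 -0.292   0.231 ] w 0.0854 F [-0.5  0.9  0.3]
tool x [-0.001  0.    -1.   ] y [0.032 0.999 0.   ] z [ 0.999 -0.032 -0.001]
shift tool mm [131.   -2.    0.8]
rot deg [-0.13 -0.03 -0.02]
rot deg [ 1.7987e+02 -4.0000e-02  5.0000e-02]
```

View pics/w1.png

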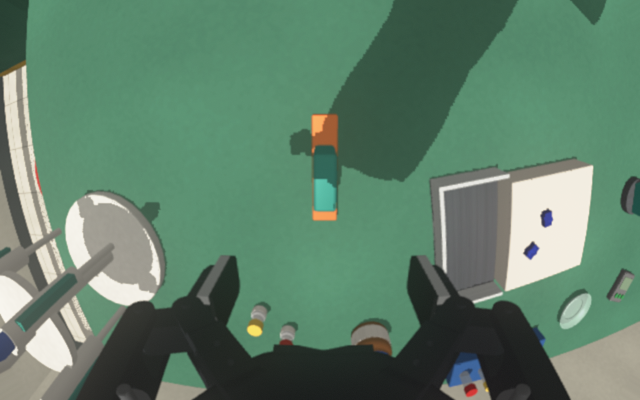

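The wrist view shows the scraper centred between the jaws (sole about (325,167) px), in line with them. So I'll descend 195 mm and close.

```bash
python3 -m inch '[{"dx":40,"dy":-1.5,"dz":0.8,"rx":0,"ry":0,"rz":0,"grip":-1},{"dx":40,"dy":0,"dz":0,"rx":0,"ry":0,"rz":0,"grip":-1},{"dx":40,"dy":0,"dz":0,"rx":0,"ry":0,"rz":0,"grip":-1},{"dx":35,"dy":0,"dz":0,"rx":0,"ry":0,"rz":0,"grip":-1},{"dx":25,"dy":0,"dz":0,"rx":0,"ry":0,"rz":0,"grip":-1},{"dx":15,"dy":0,"dz":0,"rx":0,"ry":0,"rz":0,"grip":-1},{"dx":0,"dy":0,"dz":0,"rx":0,"ry":0,"rz":0,"grip":-1},{"dx":0,"dy":0,"dz":0,"rx":0,"ry":0,"rz":0,"grip":-1}]'; python3 - <<'E'
from h import *
plan([.501,-.294,.036],88.3)
E
```

```text
t: 3.55
tool_pos: [0.5016, -0.2929, 0.0372]
tcp_rot: [0.023, 1.57, -0.024]
force: [-0.6, 0.7, 0.6]
width: 0.0854
t 3.55 tcp [ 0.5016 -0.2929  0.0372] w 0.0854 F [-0.6  0.7  0.6]
tool x [ 0.001 -0.    -1.   ] y [ 0.03  1.   -0.  ] z [ 1.    -0.03   0.001]
shift tool mm [ 1.2 -1.1 -0.5]
rot deg [-0.02  0.03  0.01]
rot deg [ 1.7998e+02  2.0000e-02 -5.0000e-02]
```

```bash
python3 -m inch '[{"dx":0,"dy":-0.5,"dz":0,"rx":0,"ry":0,"rz":0,"grip":1},{"dx":0,"dy":0,"dz":0,"rx":0,"ry":0,"rz":0,"grip":1},{"dx":0,"dy":0,"dz":0,"rx":0,"ry":0,"rz":0,"grip":1},{"dx":0,"dy":0,"dz":0,"rx":0,"ry":0,"rz":0,"grip":1},{"dx":0,"dy":0,"dz":0,"rx":0,"ry":0,"rz":0,"grip":1},{"dx":0,"dy":0,"dz":0,"rx":0,"ry":0,"rz":0,"grip":1},{"dx":0,"dy":0,"dz":0,"rx":0,"ry":0,"rz":0,"grip":1},{"dx":0,"dy":0,"dz":0,"rx":0,"ry":0,"rz":0,"grip":1},{"dx":0,"dy":0,"dz":0,"rx":0,"ry":0,"rz":0,"grip":1},{"dx":0,"dy":0,"dz":0,"rx":0,"ry":0,"rz":0,"grip":1}]'; python3 - <<'E'
from h import *
plan([.501,-.294,.036],88.3)
c=cap('wrist','w2.png')
E
```

```text
t: 4.55
tool_pos: [0.5014, -0.294, 0.0367]
tcp_rot: [0.023, 1.57, -0.023]
force: [-1.0, 0.4, 6.1]
width: 0.0232
t 4.55 tcp [ 0.5014 -0.294   0.0367] w 0.0232 F [-1.   0.4  6.1]
tool x [ 0. -0. -1.] y [ 0.029  1.    -0.   ] z [ 1.    -0.029  0.   ]
shift tool mm [ 0.7  0.  -0.4]
rot deg [0.02 0.03 0.01]
rot deg [-1.7998e+02 -1.0000e-02  4.0000e-02]
```

View pics/w2.png

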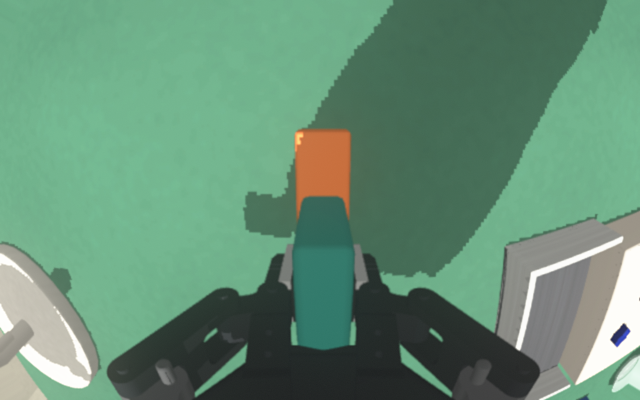

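```bash
python3 -m inch '[{"dx":-10,"dy":0,"dz":0,"rx":0,"ry":0,"rz":0,"grip":1},{"dx":-20,"dy":0,"dz":0,"rx":0,"ry":0,"rz":0,"grip":1},{"dx":-30,"dy":0,"dz":0,"rx":0,"ry":0,"rz":0,"grip":1},{"dx":-30,"dy":0,"dz":0,"rx":0,"ry":0,"rz":0,"grip":1},{"dx":-20,"dy":15,"dz":3,"rx":0,"ry":0,"rz":0,"grip":1},{"dx":-10,"dy":30,"dz":5,"rx":0,"ry":0,"rz":0,"grip":1},{"dx":0,"dy":35,"dz":7,"rx":0,"ry":0,"rz":0,"grip":1},{"dx":0,"dy":35,"dz":7,"rx":0,"ry":0,"rz":0,"grip":1},{"dx":0,"dy":35,"dz":7,"rx":0,"ry":0,"rz":0,"grip":1},{"dx":0,"dy":35,"dz":7,"rx":0,"ry":0,"rz":0,"grip":1}]'; python3 - <<'E'
from h import *
plan([.577,.066,.157],99.45)
E
```

```text
t: 5.6
tool_pos: [0.5427, -0.1087, 0.1569]
tcp_rot: [0.023, 1.57, -0.023]
force: [0.2, -0.6, -2.1]
width: 0.0235
t 5.6 tcp [ 0.5427 -0.1087  0.1569] w 0.0235 F [ 0.2 -0.6 -2.1]
tool x [ 0. -0. -1.] y [ 0.03  1.   -0.  ] z [ 1.   -0.03  0.  ]
shift tool mm [-1.000e-01  1.757e+02  2.910e+01]
rot deg [-1.114e+01  1.000e-02  1.000e-02]
rot deg [ 1.6886e+02  1.0000e-02 -2.0000e-02]
```

```bash
python3 -m inch '[{"dx":0,"dy":35,"dz":6,"rx":0,"ry":0,"rz":0,"grip":1},{"dx":0,"dy":35,"dz":6,"rx":0,"ry":0,"rz":0,"grip":1},{"dx":0,"dy":35,"dz":6,"rx":0,"ry":0,"rz":0,"grip":1},{"dx":0,"dy":35,"dz":6,"rx":0,"ry":0,"rz":0,"grip":1},{"dx":0,"dy":35.7,"dz":5,"rx":-3.7,"ry":0,"rz":0,"grip":1},{"dx":0,"dy":0,"dz":0,"rx":-3.7,"ry":0,"rz":0,"grip":1},{"dx":0,"dy":0,"dz":0,"rx":-3.74,"ry":0,"rz":0,"grip":1},{"dx":0,"dy":0,"dz":0,"rx":0,"ry":0,"rz":0,"grip":1}]'; python3 - <<'E'
from h import *
plan([.577,.066,.157],99.45)
c=cap('wrist','w3.png');s=cap('side','s3.png');t=cap('top','t3.png')
o=np.vstack([np.hstack([t['image'][110:270,200:500],s['image'][90:250,200:500]])])
cv2.imwrite('pics/ts3.png',cv2.resize(o,(800,214),interpolation=cv2.INTER_CUBIC)[:,:,::-1])
E
```

```text
t: 6.4
tool_pos: [0.5767, 0.0649, 0.1566]
tcp_rot: [-0.131, 1.567, 0.131]
force: [1.4, -0.2, -1.4]
width: 0.0233
t 6.4 tcp [0.5767 0.0649 0.1566] w 0.0233 F [ 1.4 -0.2 -1.4]
tool x [-0. -0. -1.] y [-0.166  0.986 -0.   ] z [ 0.986  0.166 -0.   ]
shift tool mm [-0.4  1.   0.5]
rot deg [ 0.1  -0.01  0.01]
rot deg [-1.799e+02 -1.000e-02 -1.000e-02]
```

View pics/w3.png

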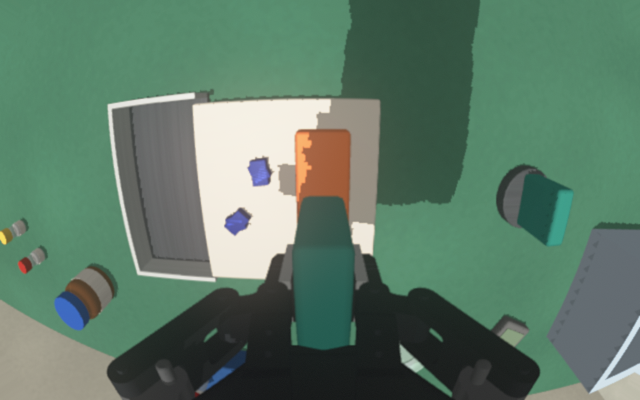

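View pics/s3.png

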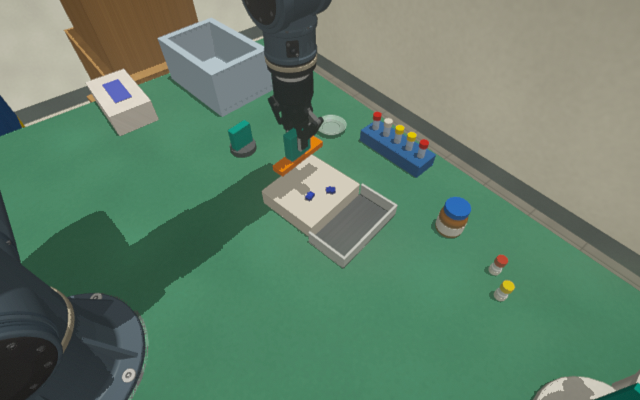

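The scraper is parallel to the plate and behind both chips, which are at wrist (259,172) and (237,221) px, towards the tray on the left. I'll lower it to just above the plate, then take small steps.

```bash
python3 -m inch '[{"dx":20,"dy":0,"dz":0,"rx":0,"ry":0,"rz":0,"grip":1},{"dx":20,"dy":0,"dz":0,"rx":0,"ry":0,"rz":0,"grip":1},{"dx":18,"dy":0,"dz":0,"rx":0,"ry":0,"rz":0,"grip":1},{"dx":10,"dy":0,"dz":0,"rx":0,"ry":0,"rz":0,"grip":1},{"dx":4,"dy":0,"dz":0,"rx":0,"ry":0,"rz":0,"grip":1},{"dx":0,"dy":0,"dz":0,"rx":0,"ry":0,"rz":0,"grip":1},{"dx":1,"dy":0,"dz":0,"rx":0,"ry":0,"rz":0,"grip":1},{"dx":0,"dy":0,"dz":0,"rx":0,"ry":0,"rz":0,"grip":1}]'
```

```text
t: 7.35
tool_pos: [0.5773, 0.0647, 0.084]
tcp_rot: [-0.129, 1.566, 0.129]
force: [0.1, -0.3, -1.3]
width: 0.0233
```

```bash
python3 -m inch '[{"dx":1,"dy":0,"dz":0,"rx":0,"ry":0,"rz":0,"grip":1},{"dx":0,"dy":0,"dz":0,"rx":0,"ry":0,"rz":0,"grip":1}]'
```

```text
t: 7.55
tool_pos: [0.5769, 0.0647, 0.0825]
tcp_rot: [-0.13, 1.567, 0.13]
force: [-0.1, -0.9, -2.1]
width: 0.0231
```

```bash
python3 -m inch '[{"dx":0.5,"dy":0,"dz":0,"rx":0,"ry":0,"rz":0,"grip":1},{"dx":0,"dy":0,"dz":0,"rx":0,"ry":0,"rz":0,"grip":1}]'
```

```text
t: 7.75
tool_pos: [0.5768, 0.0647, 0.0818]
tcp_rot: [-0.13, 1.567, 0.13]
force: [-0.2, -0.3, -0.9]
width: 0.0236
```

```bash
python3 -m inch '[{"dx":0.5,"dy":0,"dz":0,"rx":0,"ry":0,"rz":0,"grip":1},{"dx":0,"dy":0,"dz":0,"rx":0,"ry":0,"rz":0,"grip":1}]'
```

```text
t: 7.95
tool_pos: [0.5768, 0.0647, 0.0817]
tcp_rot: [-0.13, 1.567, 0.13]
force: [-2.7, -0.9, 4.4]
width: 0.0235
```

```bash
python3 -m inch '[{"dx":0.4,"dy":0,"dz":0,"rx":0,"ry":0,"rz":0,"grip":1},{"dx":0,"dy":0,"dz":0,"rx":0,"ry":0,"rz":0,"grip":1}]'
```

```text
t: 8.15
tool_pos: [0.5768, 0.0646, 0.0816]
tcp_rot: [-0.13, 1.566, 0.13]
force: [-5.0, -1.8, 11.0]
width: 0.0232
```

In contact with the plate (about 11 N). Now I'll push along -tool y.

```bash
python3 -m inch '[{"dx":-0.3,"dy":-4,"dz":0,"rx":0,"ry":0,"rz":0,"grip":1},{"dx":0,"dy":-7,"dz":0,"rx":0,"ry":0,"rz":0,"grip":1},{"dx":0,"dy":-7,"dz":0,"rx":0,"ry":0,"rz":0,"grip":1},{"dx":0,"dy":-7,"dz":0,"rx":0,"ry":0,"rz":0,"grip":1},{"dx":0,"dy":-7,"dz":0,"rx":0,"ry":0,"rz":0,"grip":1},{"dx":0,"dy":-7,"dz":0,"rx":0,"ry":0,"rz":0,"grip":1},{"dx":0,"dy":-7,"dz":0,"rx":0,"ry":0,"rz":0,"grip":1},{"dx":0,"dy":-7,"dz":0,"rx":0,"ry":0,"rz":0,"grip":1},{"dx":0,"dy":-4,"dz":0,"rx":0,"ry":0,"rz":0,"grip":1},{"dx":0,"dy":0,"dz":0,"rx":0,"ry":0,"rz":0,"grip":1}]'; python3 - <<'E'
from h import *
c=cap('wrist','w4.png');s=cap('side','s4.png')
plan([.577,.066,.081],99.45)
cv2.imwrite('pics/s4z.png',cv2.resize(s['image'][120:280,220:430],None,fx=3.5,fy=3.5,interpolation=cv2.INTER_CUBIC)[:,:,::-1])
E
```

```text
t: 9.15
tool_pos: [0.5867, 0.0079, 0.0816]
tcp_rot: [-0.129, 1.566, 0.13]
force: [-0.8, 1.6, 5.1]
width: 0.0233
t 9.25 tcp [0.5867 0.0079 0.0816] w 0.0231 F [-0.4 -0.   6.7]
tool x [ 0.001 -0.    -1.   ] y [-0.164  0.986 -0.   ] z [0.986 0.164 0.001]
shift tool mm [ 0.6 58.9 -0. ]
rot deg [-0.01  0.06  0.01]
rot deg [ 1.7999e+02  2.0000e-02 -9.0000e-02]
```

View pics/w4.png

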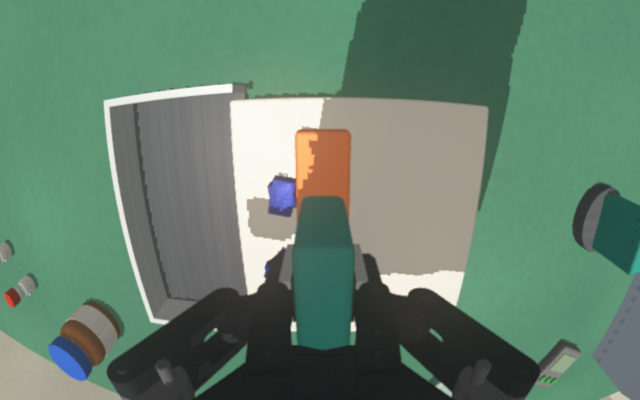

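View pics/s4z.png

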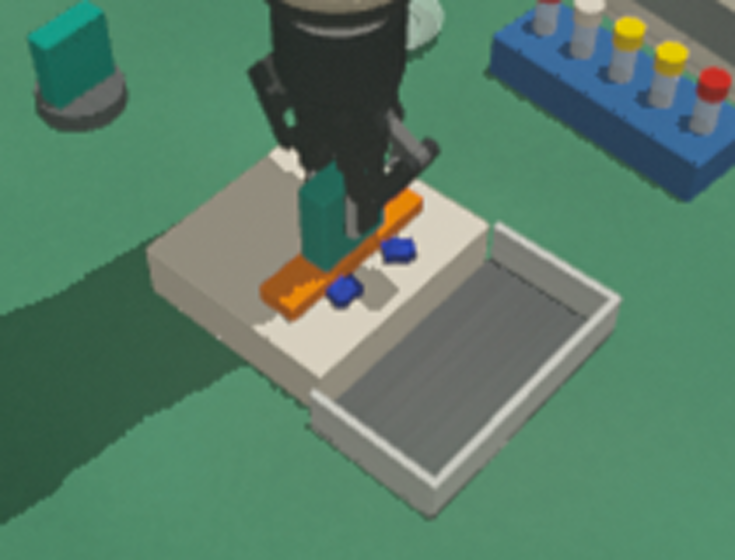

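Both chips now lie against the sole's front face, at side-zoom (343,290) and (398,250) px. I'll keep going over the edge.

```bash
python3 -m inch '[{"dx":0,"dy":-4,"dz":0,"rx":0,"ry":0,"rz":0,"grip":1},{"dx":0,"dy":-8,"dz":0,"rx":0,"ry":0,"rz":0,"grip":1},{"dx":0,"dy":-8,"dz":0,"rx":0,"ry":0,"rz":0,"grip":1},{"dx":0,"dy":-8,"dz":0,"rx":0,"ry":0,"rz":0,"grip":1},{"dx":0,"dy":-8,"dz":0,"rx":0,"ry":0,"rz":0,"grip":1},{"dx":0,"dy":-8,"dz":0,"rx":0,"ry":0,"rz":0,"grip":1},{"dx":-0.3,"dy":-8,"dz":0,"rx":0,"ry":0,"rz":0,"grip":1},{"dx":0,"dy":-8,"dz":0,"rx":0,"ry":0,"rz":0,"grip":1},{"dx":0,"dy":-5,"dz":0,"rx":0,"ry":0,"rz":0,"grip":1},{"dx":0,"dy":0,"dz":0,"rx":0,"ry":0,"rz":0,"grip":1}]'; python3 - <<'E'
from h import *
c=cap('wrist','w5.png');s=cap('side','s5.png')
plan([.577,.066,.081],99.45)
cv2.imwrite('pics/s5z.png',cv2.resize(s['image'][120:280,220:430],None,fx=3.5,fy=3.5,interpolation=cv2.INTER_CUBIC)[:,:,::-1])
E
```

```text
t: 10.25
tool_pos: [0.5971, -0.0567, 0.0816]
tcp_rot: [-0.129, 1.567, 0.129]
force: [-0.3, -0.1, 5.1]
width: 0.0235
t 10.35 tcp [ 0.5972 -0.0566  0.0817] w 0.0236 F [-0.6 -1.9  5.7]
tool x [ 0.001 -0.001 -1.   ] y [-0.164  0.987 -0.001] z [0.987 0.164 0.   ]
shift tool mm [  0.5 124.3   0.2]
rot deg [-0.03  0.02  0.07]
rot deg [ 1.7997e+02  1.0000e-01 -3.0000e-02]
```

View pics/s5z.png

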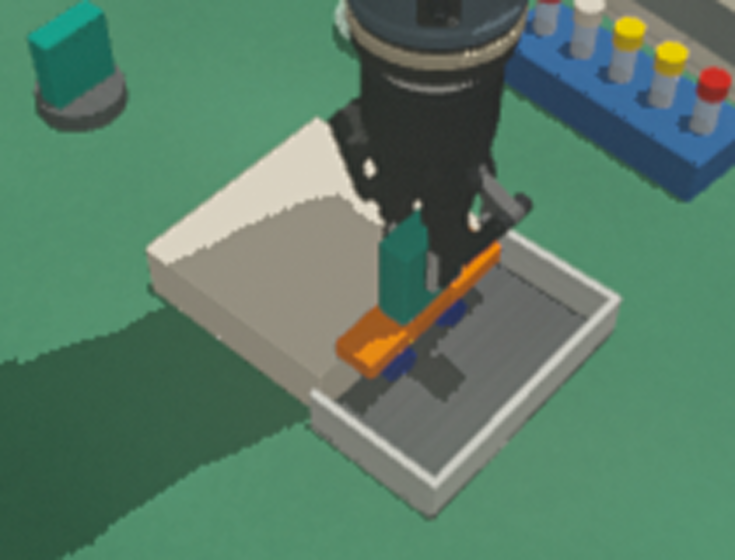

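View pics/w5.png

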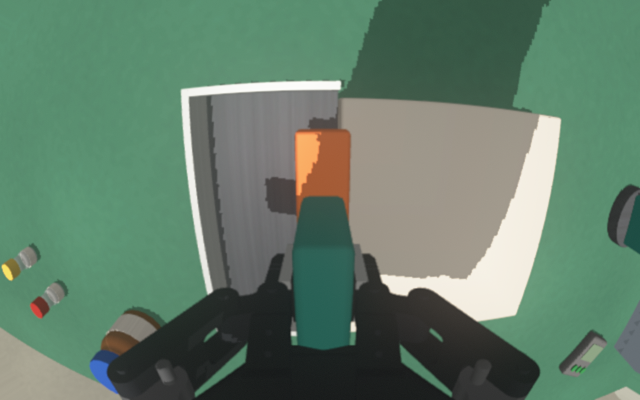

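Both chips appear to have dropped into the tray, just below the sole. I'll lift straight up and move towards the bench spot.

```bash
python3 -m inch '[{"dx":-10,"dy":0,"dz":0,"rx":0,"ry":0,"rz":0,"grip":1},{"dx":-20,"dy":0,"dz":0,"rx":0,"ry":0,"rz":0,"grip":1},{"dx":-30,"dy":0,"dz":0,"rx":0,"ry":0,"rz":0,"grip":1},{"dx":-20,"dy":0,"dz":0,"rx":0,"ry":0,"rz":0,"grip":1},{"dx":0,"dy":-25,"dz":-5,"rx":3.7,"ry":0,"rz":0,"grip":1},{"dx":0,"dy":-35,"dz":-10,"rx":3.7,"ry":0,"rz":0,"grip":1},{"dx":0,"dy":-35,"dz":-10,"rx":3.7,"ry":0,"rz":0,"grip":1},{"dx":0,"dy":-35,"dz":-10,"rx":0,"ry":0,"rz":0,"grip":1},{"dx":0,"dy":0,"dz":0,"rx":0,"ry":0,"rz":0,"grip":1}]'; python3 - <<'E'
from h import *
s=cap('side','s6.png');t=cap('top','t6.png')
plan([.501,-.294,.157],88.3)
o=np.hstack([t['image'][110:250,240:440],s['image'][140:280,240:440]])
cv2.imwrite('pics/s6z.png',cv2.resize(o,(800,280),interpolation=cv2.INTER_CUBIC)[:,:,::-1])
E
```

```text
t: 11.25
tool_pos: [0.5684, -0.1909, 0.1619]
tcp_rot: [0.025, 1.571, -0.027]
force: [-0.5, 1.2, -1.7]
width: 0.0235
t 11.35 tcp [ 0.5695 -0.1877  0.1618] w 0.0233 F [ 0.   1.  -1.7]
tool x [-0. -0. -1.] y [ 0.03  1.   -0.  ] z [ 1.   -0.03 -0.  ]
shift tool mm [   4.8 -108.3  -65.3]
rot deg [-0.03 -0.01  0.  ]
rot deg [1.7997e+02 0.0000e+00 1.0000e-02]
```

View pics/s6z.png

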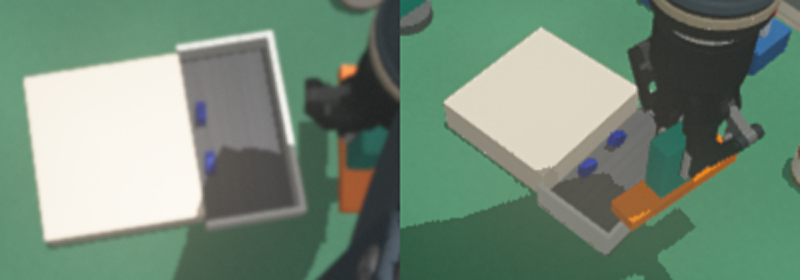

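Both chips are in the tray, at zoom (200,112) and (209,162), and the plate is empty. Next I'll take the scraper back to its bench spot.

```bash
python3 -m inch '[{"dx":0,"dy":-27,"dz":-16,"rx":0,"ry":0,"rz":0,"grip":1},{"dx":0,"dy":-27,"dz":-16,"rx":0,"ry":0,"rz":0,"grip":1},{"dx":0,"dy":-27,"dz":-16,"rx":0,"ry":0,"rz":0,"grip":1},{"dx":0,"dy":-27,"dz":-17,"rx":0,"ry":0,"rz":0,"grip":1},{"dx":30,"dy":0,"dz":0,"rx":0,"ry":0,"rz":0,"grip":1},{"dx":35,"dy":0,"dz":0,"rx":0,"ry":0,"rz":0,"grip":1},{"dx":30,"dy":0,"dz":0,"rx":0,"ry":0,"rz":0,"grip":1},{"dx":20,"dy":0,"dz":0,"rx":0,"ry":0,"rz":0,"grip":1},{"dx":7,"dy":0,"dz":0,"rx":0,"ry":0,"rz":0,"grip":1},{"dx":0,"dy":0,"dz":0,"rx":0,"ry":0,"rz":0,"grip":1}]'
```

```text
t: 12.35
tool_pos: [0.5018, -0.2922, 0.0392]
tcp_rot: [0.022, 1.572, -0.021]
force: [0.8, -0.0, -1.6]
width: 0.0232
```

```bash
python3 -m inch '[{"dx":1,"dy":0,"dz":0,"rx":0,"ry":0,"rz":0,"grip":1},{"dx":0,"dy":0,"dz":0,"rx":0,"ry":0,"rz":0,"grip":1}]'
```

```text
t: 12.55
tool_pos: [0.5026, -0.2933, 0.0397]
tcp_rot: [0.022, 1.569, -0.023]
force: [0.4, 0.2, -1.4]
width: 0.0234
```

```bash
python3 -m inch '[{"dx":1.5,"dy":0,"dz":0,"rx":0,"ry":0,"rz":0,"grip":1},{"dx":0.7,"dy":0,"dz":0,"rx":0,"ry":0,"rz":0,"grip":1},{"dx":0,"dy":0,"dz":0,"rx":0,"ry":0,"rz":0,"grip":1}]'
```

```text
t: 12.85
tool_pos: [0.5021, -0.2933, 0.0367]
tcp_rot: [0.022, 1.57, -0.023]
force: [0.3, -0.2, 0.6]
width: 0.0231
```

```bash
python3 -m inch '[{"dx":0.5,"dy":0,"dz":0,"rx":0,"ry":0,"rz":0,"grip":1},{"dx":0,"dy":0,"dz":0,"rx":0,"ry":0,"rz":0,"grip":1},{"dx":0,"dy":0,"dz":0,"rx":0,"ry":0,"rz":0,"grip":1}]'
```

```text
t: 13.15
tool_pos: [0.5021, -0.2933, 0.0366]
tcp_rot: [0.022, 1.57, -0.023]
force: [-2.5, 0.9, 10.3]
width: 0.0238
```

```bash
python3 -m inch '[{"dx":-0.4,"dy":0,"dz":0,"rx":0,"ry":0,"rz":0,"grip":1},{"dx":0,"dy":0,"dz":0,"rx":0,"ry":0,"rz":0,"grip":-1},{"dx":0,"dy":0,"dz":0,"rx":0,"ry":0,"rz":0,"grip":-1},{"dx":0,"dy":0,"dz":0,"rx":0,"ry":0,"rz":0,"grip":-1},{"dx":0,"dy":0,"dz":0,"rx":0,"ry":0,"rz":0,"grip":-1},{"dx":0,"dy":0,"dz":0,"rx":0,"ry":0,"rz":0,"grip":-1},{"dx":0,"dy":0,"dz":0,"rx":0,"ry":0,"rz":0,"grip":-1},{"dx":0,"dy":0,"dz":0,"rx":0,"ry":0,"rz":0,"grip":-1},{"dx":0,"dy":0,"dz":0,"rx":0,"ry":0,"rz":0,"grip":-1},{"dx":0,"dy":0,"dz":0,"rx":0,"ry":0,"rz":0,"grip":-1}]'
```

```text
t: 14.15
tool_pos: [0.5018, -0.2931, 0.0362]
tcp_rot: [0.022, 1.571, -0.023]
force: [0.4, -0.6, 0.5]
width: 0.0855
```

```bash
python3 -m inch '[{"dx":-10,"dy":0,"dz":0,"rx":0,"ry":0,"rz":0,"grip":-1},{"dx":-25,"dy":0,"dz":0,"rx":0,"ry":0,"rz":0,"grip":-1},{"dx":-40,"dy":0,"dz":0,"rx":0,"ry":0,"rz":0,"grip":-1},{"dx":-40,"dy":0,"dz":0,"rx":0,"ry":0,"rz":0,"grip":-1},{"dx":-40,"dy":0,"dz":0,"rx":0,"ry":0,"rz":0,"grip":-1},{"dx":-20,"dy":0,"dz":-30,"rx":0,"ry":0,"rz":0,"grip":-1},{"dx":0,"dy":0,"dz":-40,"rx":0,"ry":0,"rz":0,"grip":-1},{"dx":0,"dy":0,"dz":0,"rx":0,"ry":0,"rz":0,"grip":-1},{"dx":0,"dy":0,"dz":0,"rx":0,"ry":0,"rz":0,"grip":-1},{"dx":0,"dy":0,"dz":0,"rx":0,"ry":0,"rz":0,"grip":-1}]'; python3 - <<'E'
from h import *
s=cap('side','s7.png');w=cap('wrist','w7.png')
for n,c in(('side',s),('wrist',w)): print([(m['box'],m['conf']) for m in bot.search_frame(n,'chip_a')],[(m['box'],m['conf']) for m in bot.search_frame(n,'scraper_mid')])
plan([.5,-.29,.03])
cv2.imwrite('pics/s7z.png',cv2.resize(s['image'][140:370,240:440],None,fx=2.6,fy=2.6,interpolation=cv2.INTER_CUBIC)[:,:,::-1])
E
```

```text
t: 15.15
tool_pos: [0.4324, -0.2912, 0.2116]
tcp_rot: [0.022, 1.57, -0.023]
force: [0.1, -0.1, -0.8]
width: 0.0854
[] [([376.2, 321.6, 43.2, 55.6], 0.55)]
[([486.1, 297.8, 12.9, 19.2], 0.67), ([485.9, 266.4, 13.1, 17.7], 0.53)] [([323.4, 228.4, 25.9, 107.2], 0.96)]
t 15.45 tcp [ 0.4321 -0.291   0.2109] w 0.0855 F [ 0.6 -0.6  0.2]
tool x [-0.  0. -1.] y [0.028 1.    0.   ] z [ 1.    -0.028 -0.   ]
shift tool mm [180.9   2.9  67.9]
```

View pics/s7z.png

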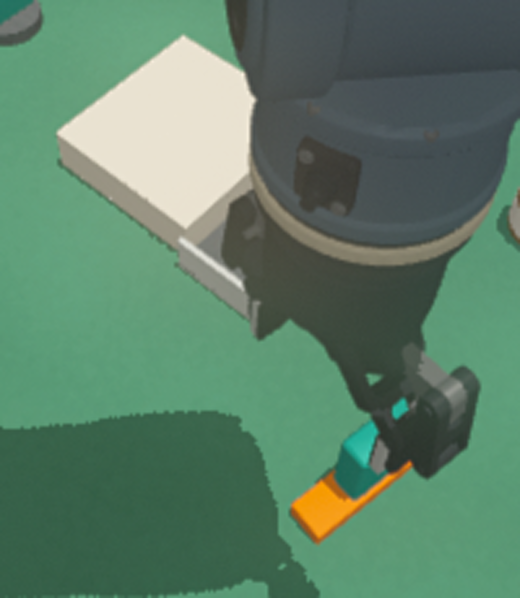

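View pics/w7.png

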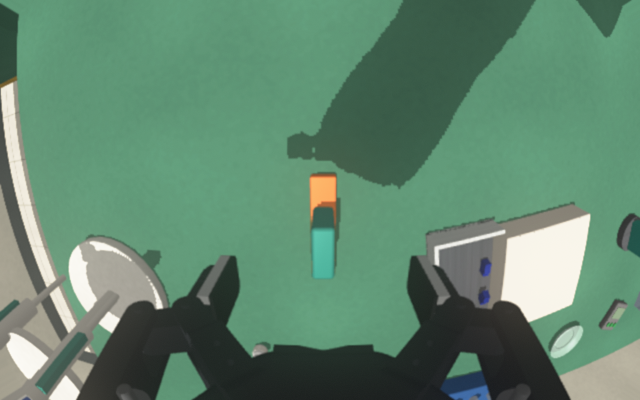

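The scraper stands upright and free at wrist (323,228). Both chips are in the tray at (486,266) and (486,298), and the gripper is well clear.

```bash
python3 -c "
from plant import bot
print(bot.close_job())"
```

```text
the job is handed in; nothing more can be done
None
```

I pushed both chips into the catch tray with the scraper, stood it back upright on its sole at its original bench spot, let go and handed the job in at about 15.5 s.

- **Contact:** the scraper was lowered onto the plate until it touched with about 11 N. Both chips stayed against the front of the sole during the push. I saw no gripper or arm contact with them, and the forces I read never exceeded 11 N.
- **Last checks:** the final wrist picture shows both chips on the tray floor, the plate empty, the scraper standing free and the open gripper about 0.2 m up.
- **Disagreement:** in the final side picture the network found no chips, because the arm hid most of the tray. The wrist picture and an earlier top picture both show the two chips in the tray.

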